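Lean the blue cupboard door against the low tiled wall

TASK

Take the blue cupboard door out of the slotted stand and lean it against the low tiled wall, about midway along it, foot on the bench right up against the wooden strip on the wall's side of it and its upper part resting back on the wall's top edge, square to the wall. Leave the bare plywood board in the stand and the pot of screws alone.

Things in the scene. Friction and masses are not known exactly. Their poses are not given: they have to be found in the camera images.
- blue_door: Blue painted cupboard door, a flat board 110 mm wide (its x), 16 mm thick (its y), 210 mm tall (its z), about 0.25 kg, dark round hinge cups on its faces. Origin: centre of its underside. Starts upright, loose in one of two slots of a fixed pale wooden stand (slot 19 mm wide, floor 8 mm and rails 38 mm above the bench): lift it straight up to clear. Its top edge can be pinched from above.
- bare_board: Bare plywood board of the same size (110 x 16 x 210 mm, same axes and origin), upright in the stand's other slot, in line with the blue door, centres 140 mm apart along their x; which is nearer the robot varies. The stand is 290 mm long along their x and 70 mm wide. To be left in place.
- low_wall: Fixed low tiled wall, stone cap, 340 mm long (x), 110 mm high, 70 mm thick. Origin on the bench at the foot of its tiled face, midway along; +y goes out over the bench, -y into the wall, z up. A fixed wooden strip 20 mm high runs full length at y = +52 to +72 mm, leaving a 52 mm gap of bare bench to the wall. A board with foot at the strip and face on the wall's top edge leans about 18 degrees.
- screw_pot: Clear acrylic pot of brass screws, 70 mm across, 60 mm tall, loose on the bench near the far side. Origin at the centre of its underside. To be left alone.
Things that resemble listed ones, but are neither listed nor needed, are in the scene too. Of the things that look like the blue_door, the smallest one is meant.

How it is judged:
At the end, for the whole second after the job is handed in: The blue door rests, released and still, leaning on the low wall: its foot on the bench between strip and wall and within about 12 mm of the strip, within 40 mm of midway along the wall, leaning 9 to 25 degrees from upright against the wall, its width parallel to the wall within 10 degrees (x of blue_door in the frame of low_wall between -0.04 and 0.04 m and y of blue_door in the frame of low_wall between 0.032 and 0.052 m and height (world z) of blue_door below 0.01 m and angle between blue_door's own z axis and vertical between 0.16 and 0.44 rad and angle between the x axis of blue_door and the x axis of low_wall, either way round below 0.18 rad and contact force between blue_door and low_wall above 0.05 N and linear speed of blue_door below 0.02 m/s and angular speed of blue_door below 0.1 rad/s); the robot touches nothing.
It fails at once if the bare board is moved more than 20 mm or tipped (distance of bare_board from where it was at the start of the episode above 0.02 m or angle between bare_board's own z axis and vertical above 0.3 rad).
It fails at once if the pot of screws is moved more than 20 mm or tipped (distance of screw_pot from where it was at the start of the episode above 0.02 m or angle between screw_pot's own z axis and vertical above 0.3 rad).
It also fails if it takes over 38 s, if anything falls off the work surface, if the arm or the gripper's body presses on something with over 40 N, if the wrist force passes 120 N, or if a joint passes its speed limit or range.

ROBOT

A 6-joint arm with a two-finger parallel gripper is mounted at the origin on the work surface. World frame = base frame: x ahead of the robot, y to its left, z up, the work surface at z = 0. Lengths are in m, angles in rad, forces in N, time in s.
With the tool pointing down it reaches from about 0.375 to 0.9 m from the base axis. Payload 3.1 kg.
Tool frame: the origin (TCP) lies midway between the tips of the shut fingers; the grasp point (between the pads) lies 19 mm behind it (manip.hold_point_z is the distance from the TCP to the grasp point, in m); x points along the fingers, y is the direction in which the jaws open and shut, and the axes are right-handed (so a half turn about x gives the same grasp; the last joint's range is limited). The gripper opens to 85 mm and grips with 20 to 120 N. Pads are 22 mm wide; open, the fingers measure 114 mm over their backs; the gripper's body (76 mm by 85 mm) begins 54 mm behind the grasp point. The pads swing forward as they close: fully open they stand 13 mm farther back than shut.
Start: joints at [0.948, 0.527, 1.433, -0, 1.181, -0.178], TCP at [0.269, 0.564, 0.231] pointing down, gripper open.
Joint ranges: [-3.08, 3.08], [-0.75, 2.2], [0.22, 2.44], [-1.43, 4.57], [0, 2.65], [-2.85, 2.85]. Speed limits (rad/s): [2.79, 2.79, 3.14, 3.14, 3.14, 3.14].

INTERFACE

Orientations are given as a unit quaternion [x, y, z, w].
In Python, from station import manip, snapshot gives the robot as it stands.
- The arm moves only by the shell command python3 -m crank 'ROWS' [FORCE]. ROWS is JSON, a list of rows, each a list of 5 numbers: the finger opening in m, from 0 to 0.0854, then the shift along the tool's x, y, z in m, then the turn about the tool's x in rad. In form: [[grip, tx, ty, tz, yaw], ...]. A call has 1 to 5 rows; each row shifts and turns the commanded pose from where the row before left it, along the tool's axes as they then stand; what a row does not reach is not made up. A row lasts 1/10 s, in which the tool goes at most 50 mm and 8.59 degrees, less where a joint would pass 70% of its speed; a pose out of reach is approached as far as the arm can. A call is refused whole if a number of a shift passes 0.05 or a number of a turn 0.15, either way. A call with a gripper value outside its range is refused whole. The fingers move at their own pace and stop on an object; FORCE is the grip in N (left out, the last holds). Time passes only in rows, so rows that do not move let the fingers close. It gives the time, the measured TCP pose, the force and the opening at its end, in the units of the state.
- manip.sense(): the state, without advancing time (a new reading comes with each control period).
- snapshot(name): name is "scene" or "top" or "wrist"; returns a dict with "image" (420x560x3 uint8, blue, green, red), "range_z" (420x560 float32, m along the optical axis (not along the pixel's ray), 0 where there is no reading), "vertical_fov" (degrees; the focal length in pixels is half the picture's height over the tangent of half this angle, whatever the lens; pixels are square), "cx", "cy" (the principal point, pixels), "extrinsics" (4x4, takes a point from world to camera coordinates); the wrist camera has in their place "T_tool_cam" (4x4, takes a point from camera to tool coordinates, whose origin is the TCP and whose axes are the tool frame's). Camera axes: x right, y up, looking along -z (the intrinsics and any distortion apply to the point x, -y, -z); pixel columns grow to the right and rows downward; lengths in m; the calibration is good to about 2 mm. A picture is of the moment at which its call begins: read the wrist's pose just before it.
- manip.sign_off(): hands the job in, once; it reports no verdict.
The state is a dict: "t": time; "q": joint angles; "qd": joint speeds; "tau": joint torques, N m; "tcp_pos": TCP position; "tool_rot": TCP orientation; "force": force on the tool from outside, world axes, zero at the start; "ft_torque": the same for the moment, N m; "finger_gap": opening from 0.0 (shut) to 1.0 (fully open).
Only numpy, scipy, OpenCV 4.12 (cv2) and the standard library are available. Lean on these libraries where they do the work, as an engineer would, in place of code of your own. Each camera call takes 0.05 s, during which the arm holds its last target.

## Working session

There is one attempt and no reset: what is moved stays moved. The work goes in short steps, Python scripts to look and compute and a shell command to move; the robot and the scene stay as the last step left them, time stands still between calls to the robot, and variables do not carry over. Pictures are saved under pics/ and viewed, and the job is handed in when it is done.

```bash
ls; mkdir -p pics
python3 - <<'E'
from station import manip, snapshot
import cv2,numpy as np
s=manip.sense(); print(s['t'],s['tcp_pos'],s['tool_rot'],s['finger_gap'])
for n in ['scene','top']:
    d=snapshot(n); cv2.imwrite(f'pics/{n}0.png',d['image']); np.savez(f'pics/{n}0.npz',**{k:v for k,v in d.items()})
    print(n,d['vertical_fov'],d['cx'],d['cy'],d['extrinsics'],[k for k in d])
E
```

```text
pics
0.0 [0.26844954 0.56359876 0.23031792] [ 0.15525544  0.69000558 -0.15668312  0.6893754 ] 1.0013541930483374
scene 53.342288713547504 282.5329270736971 215.8772573719929 [[ 0.08774244  0.99605043  0.01359436 -0.0916543 ]
 [-0.86068176  0.06893282  0.50445532  0.49058701]
 [ 0.50152584 -0.05596256  0.86333078 -1.33796943]
 [ 0.          0.          0.          1.        ]] ['image', 'range_z', 'vertical_fov', 'cx', 'cy', 'extrinsics']
top 56.542989424675 274.8178587766904 212.05158494867086 [[ 0.01926725 -0.99980078 -0.00521341  0.06043055]
 [ 0.99249075  0.01849588  0.12091326 -0.57180631]
 [-0.12079275 -0.00750393  0.99264939 -0.75841596]
 [ 0.          0.          0.          1.        ]] ['image', 'range_z', 'vertical_fov', 'cx', 'cy', 'extrinsics']
```

View pics/scene0.png

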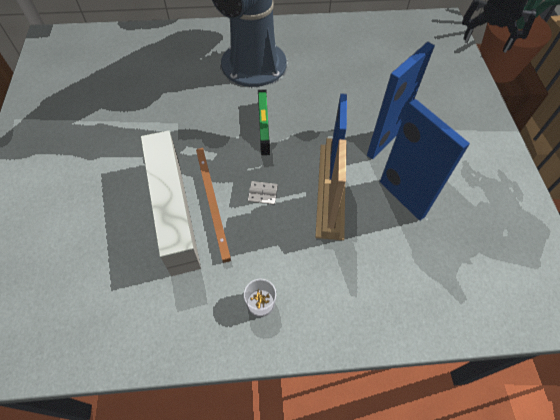

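View pics/top0.png

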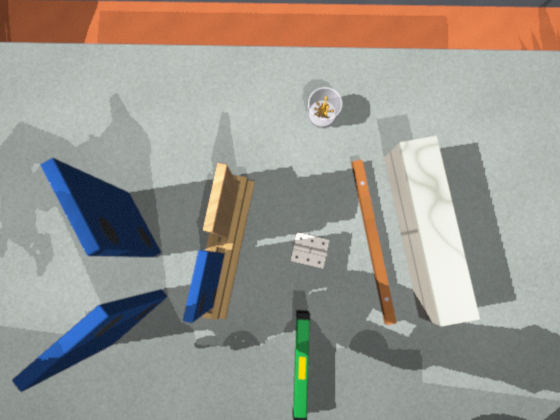

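Scene view: blue door (top edge near (342,97)) in the stand's robot-side slot and the plywood behind it at (340,140). The wall cap runs (157,133)→(195,262), the strip (200,150)→(228,260), and the pot is at (260,297). The two larger blue doors at (400,100) and (425,160) are decoys. In the top view the door is at (203,285), the cap at (432,230) and the strip at (375,240).

```bash
cat > h.py <<'E'
import numpy as np,cv2
from scipy.spatial.transform import Rotation as R
def cloud(d,Twc=None):
    H,W=d['range_z'].shape; f=H/2/np.tan(np.radians(float(d['vertical_fov']))/2)
    v,u=np.mgrid[:H,:W]; z=d['range_z']
    P=np.stack([(u-d['cx'])/f*z,-(v-d['cy'])/f*z,-z,np.ones_like(z)],-1)
    T=np.linalg.inv(d['extrinsics']) if Twc is None else Twc
    return (P@T.T)[...,:3]
def line(xy):
    r=cv2.minAreaRect(xy.astype(np.float32)); b=cv2.boxPoints(r); return r,b
E
python3 - <<'E'
from h import *
for n in ['top','scene']:
    d=dict(np.load(f'pics/{n}0.npz')); P=cloud(d); im=d['image']; ok=d['range_z']>0
    hsv=cv2.cvtColor(im,cv2.COLOR_BGR2HSV)
    print(n,'bench z',np.median(P[...,2][ok]))
    def rep(name,m):
        m=cv2.erode(m.astype(np.uint8),np.ones((2,2)))>0
        num,l,st,c=cv2.connectedComponentsWithStats(m.astype(np.uint8))
        for i in range(1,num):
            if st[i,4]<40: continue
            p=P[l==i]; r=cv2.minAreaRect((p[:,:2]*1000).astype(np.float32))
            print(name,c[i].round(),st[i,4],'box mm',np.round(r[0],1),np.round(r[1],1),round(r[2],1),'z',np.percentile(p[:,2],[5,50,95]).round(4), 'corners',cv2.boxPoints(r).round(0).tolist())
    blue=(hsv[...,0]>100)&(hsv[...,0]<130)&(hsv[...,1]>120)
    rep('bluetop',blue&ok&(P[...,2]>.205)&(P[...,2]<.235))
    rep('blue',blue&ok)
    rep('woodtop',~blue&ok&(P[...,2]>.21)&(P[...,2]<.235))
    w=ok&(P[...,2]>.1)&(P[...,2]<.12)&(P[...,1]<.1)&(hsv[...,1]<60)
    rep('cap',w)
    rep('strip',ok&(P[...,2]>.014)&(P[...,2]<.027)&(hsv[...,0]<20)&(hsv[...,1]>90))
    rep('rail',ok&(P[...,2]>.03)&(P[...,2]<.045)&(hsv[...,0]<30)&(hsv[...,1]>60))
    rep('z60',ok&(P[...,2]>.05)&(P[...,2]<.07)&(P[...,0]>.7))
    rep('green',(hsv[...,0]>40)&(hsv[...,0]<80)&(hsv[...,1]>120)&ok)
E
```

```text
top bench z 0.0018953122937177547
bluetop [ 90. 194.] 261 box mm [571.6 360. ] [85.1  2.1] 31.2 z [0.2083 0.2194 0.2302] corners [[535.0, 339.0], [536.0, 337.0], [609.0, 381.0], [607.0, 383.0]]
bluetop [117. 250.] 62 box mm [484.  313.2] [ 8.  19.2] 65.8 z [0.2076 0.2166 0.2279] corners [[474.0, 313.0], [491.0, 306.0], [494.0, 313.0], [477.0, 321.0]]
bluetop [196. 287.] 720 box mm [432.6 188. ] [ 14.  106.6] 79.6 z [0.2098 0.2194 0.2213] corners [[379.0, 191.0], [484.0, 172.0], [486.0, 185.0], [381.0, 205.0]]
bluetop [124. 307.] 82 box mm [398.5 295.5] [20.4  8.6] 11.3 z [0.2076 0.2183 0.2292] corners [[388.0, 298.0], [389.0, 289.0], [409.0, 293.0], [408.0, 302.0]]
bluetop [ 78. 354.] 82 box mm [327.4 363.2] [ 0.6 71.9] 42.8 z [0.2056 0.2127 0.2216] corners [[303.0, 389.0], [352.0, 337.0], [352.0, 337.0], [303.0, 390.0]]
blue [ 98. 212.] 5374 box mm [542.4 352.7] [147.2  20.2] 31.2 z [0.0444 0.2317 0.2881] corners [[474.0, 323.0], [485.0, 306.0], [611.0, 382.0], [600.0, 400.0]]
blue [203. 284.] 1452 box mm [432.7 188. ] [ 14.2 106.8] 79.9 z [0.0705 0.2046 0.2208] corners [[379.0, 190
[... 3363 characters left out ...]
corners [[356.0, -157.0], [359.0, -174.0], [690.0, -108.0], [687.0, -92.0]]
rail [329. 198.] 531 box mm [507.6 173.3] [ 40.8 286.3] 80.8 z [0.0338 0.0375 0.0402] corners [[363.0, 176.0], [646.0, 130.0], [652.0, 171.0], [370.0, 216.0]]
z60 [180. 262.] 77 box mm [ 706.1 -196.8] [ 2.8 63.1] 11.5 z [0.0512 0.0567 0.0634] corners [[698.0, -166.0], [711.0, -228.0], [714.0, -227.0], [701.0, -166.0]]
green [263. 102.] 121 box mm [238.1  15.2] [17.2 99.3] 86.4 z [0.0465 0.0491 0.0515] corners [[188.0, 10.0], [287.0, 4.0], [288.0, 21.0], [189.0, 27.0]]
green [264. 130.] 133 box mm [323.8  12.8] [18.7 81.5] 88.4 z [0.0468 0.0493 0.0527] corners [[283.0, 5.0], [364.0, 2.0], [365.0, 21.0], [283.0, 23.0]]
```

```bash
cat >> h.py <<'E'
def rel(s,target,yawdir):
    """shift in tool axes to world target; turn about tool x so tool z is parallel to (cos,sin)yawdir"""
    M=R.from_quat(s['tool_rot']).as_matrix(); d=M.T@(np.array(target)-s['tcp_pos'])
    z=M[:,2]; a=np.arctan2(z[1],z[0]); e=(yawdir-a+np.pi/2)%np.pi-np.pi/2
    print('t',s['t'],'tcp',np.round(s['tcp_pos'],4),'gap',round(s['finger_gap'],3),'F',np.round(s['force'],1),'shift',np.round(d,4),'world yaw err',round(e,4),'turn about x',round(e*np.sign(M[2,0]),4))
    print(M.round(3))
E
python3 - <<'E'
from h import *; from station import manip
s=manip.sense(); print(manip.hold_point_z)
rel(s,[.4365,.188,.32],np.radians(-10.1))
E
```

```text
0.0187
t 0.1 tcp [0.2685 0.5637 0.2304] gap 1.0 F [-0.  -0.2 -0.2] shift [-0.0892 -0.267   0.3133] world yaw err 0.2686 turn about x -0.2686
[[-0.001  0.43   0.903]
 [-0.002  0.903 -0.43 ]
 [-1.    -0.002 -0.   ]]
```

```bash
python3 -m crank '[[0.085,-0.033,0,0,-0.09],[0.085,-0.033,0,0,-0.09],[0.085,-0.034,0,0,-0.0886],[0.085,0,0,0,0]]'
python3 - <<'E'
from h import *; from station import manip
rel(manip.sense(),[.4365,.188,.32],np.radians(-10.1))
E
```

```text
t: 0.5
tcp_pos: [0.2704, 0.5664, 0.3367]
tool_rot: [0.065, 0.702, -0.059, 0.706]
force: [0.0, 0.6, 0.8]
finger_gap: 0.996
t 0.5 tcp [0.2704 0.5664 0.3367] gap 0.996 F [0.  0.6 0.8] shift [ 0.0144 -0.3439  0.2294] world yaw err -0.0013 turn about x 0.0013
[[ 0.006  0.174  0.985]
 [ 0.009  0.985 -0.174]
 [-1.     0.01   0.005]]
```

```bash
python3 -m crank '[[0.085,0,-0.034,0.023,0],[0.085,0,-0.034,0.023,0],[0.085,0,-0.034,0.023,0],[0.085,0,-0.034,0.023,0],[0.085,0,-0.034,0.023,0]]';python3 -m crank '[[0.085,0,-0.034,0.023,0],[0.085,0,-0.034,0.023,0],[0.085,0,-0.034,0.023,0],[0.085,0,-0.034,0.023,0],[0.085,0,-0.034,0.023,0]]'; python3 -m crank '[[0.085,0,0,0,0],[0.085,0,0,0,0]]'
python3 - <<'E'
from h import *; from station import manip,snapshot
s=manip.sense()
rel(s,[.4365,.188,.32],np.radians(-10.1))
d=snapshot('wrist'); cv2.imwrite('pics/w1.png',d['image'])
T=np.eye(4);T[:3,:3]=R.from_quat(s['tool_rot']).as_matrix();T[:3,3]=s['tcp_pos']
P=cloud(d,T@d['T_tool_cam']); hsv=cv2.cvtColor(d['image'],cv2.COLOR_BGR2HSV)
m=(hsv[...,0]>100)&(hsv[...,0]<130)&(hsv[...,1]>120)&(P[...,2]>.205)&(P[...,2]<.23)&(d['range_z']>0)
n,l,st,c=cv2.connectedComponentsWithStats(m.astype(np.uint8))
for i in range(1,n):
    if st[i,4]>100:
        p=P[l==i]; r=cv2.minAreaRect((p[:,:2]*1000).astype(np.float32)); print(c[i],st[i,4],r,np.median(p[:,2]))
E
```

```text
t: 1.0
tcp_pos: [0.3521, 0.3748, 0.3303]
tool_rot: [0.062, 0.705, -0.063, 0.704]
force: [0.2, 0.3, -1.1]
finger_gap: 0.993
t: 1.5
tcp_pos: [0.4355, 0.1875, 0.3304]
tool_rot: [0.062, 0.705, -0.063, 0.704]
force: [0.8, 0.8, -1.2]
finger_gap: 0.998
t: 1.7
tcp_pos: [0.4354, 0.1884, 0.3305]
tool_rot: [0.063, 0.705, -0.063, 0.704]
force: [0.1, 1.0, -0.2]
finger_gap: 0.995
t 1.7 tcp [0.4354 0.1884 0.3305] gap 0.995 F [ 0.1  1.  -0.2] shift [ 0.0105 -0.0002  0.0012] world yaw err 0.003 turn about x -0.003
[[-0.002  0.178  0.984]
 [ 0.     0.984 -0.178]
 [-1.    -0.    -0.002]]
[487.81066946  29.97594142] 956 ((342.9619445800781, 346.6438903808594), (1.7846184968948364, 54.018497467041016), 42.135902404785156) 0.21750555133888091
[410.87719298 128.49415205] 342 ((396.1544494628906, 295.321044921875), (10.921988487243652, 24.24182891845703), 86.71627807617188) 0.2174098003206138
[274.79746377 196.75833333] 2760 ((433.1782531738281, 189.5581512451172), (14.880403518676758, 109.00701904296875), 79.71221160888672) 0.21693458044452454
[445.94434137 234.44526902] 539 ((483.9110412597656, 314.484375), (10.935179710388184, 23.986251831054688), 62.123802185058594) 0.217988106885116
[495.72839506 316.56790123] 162 ((565.5548095703125, 355.2478942871094), (63.06013488769531, 0.3821067810058594), 31.257898330688477) 0.21750952338197954
```

View pics/w1.png

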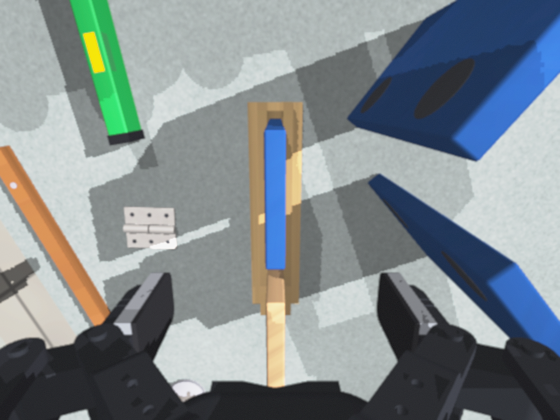

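Wrist view: the door's top edge is at (275,197), centred between the jaws and square to them. I'll go straight down about 0.146 m and pinch.

```bash
python3 -m crank '[[0.085,0.03,0,0,0],[0.085,0.03,0,0,0],[0.085,0.03,0,0,0],[0.085,0.03,0,0,0],[0.085,0.026,0,0,0]]'; python3 -m crank '[[0.0,0,0,0,0],[0.0,0,0,0,0],[0.0,0,0,0,0],[0.0,0,0,0,0],[0.0,0,0,0,0]]' 60; python3 -m crank '[[0.0,0,0,0,0],[0.0,0,0,0,0],[0.0,0,0,0,0]]'
```

```text
t: 2.25
tcp_pos: [0.4342, 0.1907, 0.1838]
tool_rot: [0.061, 0.705, -0.061, 0.704]
force: [-0.3, 0.8, -1.0]
finger_gap: 0.994
t: 2.75
tcp_pos: [0.4366, 0.1893, 0.1867]
tool_rot: [0.062, 0.703, -0.062, 0.705]
force: [0.9, 2.3, -0.6]
finger_gap: 0.179
t: 3.05
tcp_pos: [0.4368, 0.1893, 0.1867]
tool_rot: [0.063, 0.703, -0.062, 0.705]
force: [-0.4, 0.1, 6.9]
finger_gap: 0.174
```

```bash
python3 -m crank '[[0.0,-0.01,0,0,0],[0.0,-0.015,0,0,0],[0.0,-0.02,0,0,0],[0.0,-0.02,0,0,0],[0.0,-0.02,0,0,0]]'; python3 -m crank '[[0.0,0,0,0,0],[0.0,0,0,0,0]]'
python3 - <<'E'
from h import *; from station import manip,snapshot
s=manip.sense()
rel(s,[.5229,-.1496,.27],np.radians(11.3))
d=snapshot('scene'); cv2.imwrite('pics/s2.png',d['image'])
E
```

```text
t: 3.55
tcp_pos: [0.4351, 0.189, 0.2712]
tool_rot: [0.062, 0.705, -0.062, 0.704]
force: [0.6, -0.3, -2.9]
finger_gap: 0.176
t: 3.75
tcp_pos: [0.4353, 0.189, 0.2702]
tool_rot: [0.062, 0.704, -0.062, 0.704]
force: [0.1, -0.3, -2.2]
finger_gap: 0.176
t 3.75 tcp [0.4353 0.189  0.2702] gap 0.176 F [ 0.1 -0.3 -2.2] shift [ 2.000e-04 -3.180e-01  1.456e-01] world yaw err 0.3735 turn about x -0.3735
[[-0.     0.175  0.984]
 [-0.     0.984 -0.175]
 [-1.    -0.    -0.   ]]
```

View pics/s2.png

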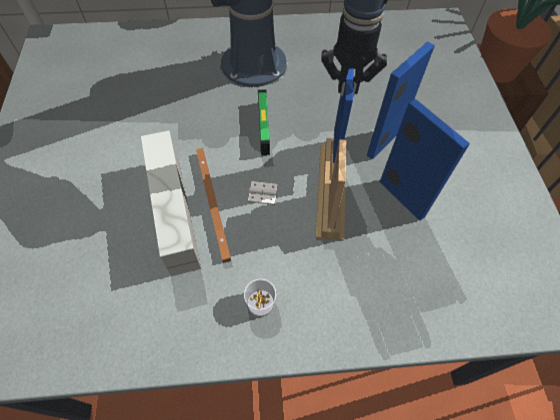

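Door is clear and hanging straight. Next I move away sideways, perpendicular to the boards, so it stays clear of the plywood, then turn and shift.

```bash
python3 -m crank '[[0.0,0,-0.02,0,0],[0.0,0,-0.035,0,0],[0.0,0,-0.035,0,0],[0.0,0,-0.035,0,0],[0.0,0,-0.02,0,0]]'; python3 -m crank '[[0.0,0,0,0,-0.075],[0.0,0,0,0,-0.075],[0.0,0,0,0,-0.075],[0.0,0,0,0,-0.075],[0.0,0,0,0,-0.0735]]'
python3 - <<'E'
from h import *; from station import manip,snapshot
s=manip.sense()
rel(s,[.5229,-.1496,.27],np.radians(11.3))
E
```

```text
t: 4.3
tcp_pos: [0.4086, 0.0447, 0.2689]
tool_rot: [0.063, 0.706, -0.063, 0.703]
force: [0.9, -0.3, -1.9]
finger_gap: 0.176
t: 4.8
tcp_pos: [0.4092, 0.0464, 0.2689]
tool_rot: [-0.07, 0.705, 0.071, 0.702]
force: [-0.0, 0.3, -1.6]
finger_gap: 0.175
t 4.8 tcp [0.4092 0.0464 0.2689] gap 0.175 F [-0.   0.3 -1.6] shift [-0.0016 -0.2147  0.0725] world yaw err -0.0029 turn about x 0.0029
[[-0.004 -0.199  0.98 ]
 [ 0.001  0.98   0.199]
 [-1.     0.001 -0.003]]
```

```bash
python3 -m crank '[[0.0,0,-0.02,0.007,0],[0.0,0,-0.035,0.011,0],[0.0,0,-0.035,0.011,0],[0.0,0,-0.035,0.011,0],[0.0,0,-0.03,0.011,0]]'; python3 -m crank '[[0.0,0,-0.03,0.011,0],[0.0,0,-0.02,0.007,0],[0.0,0,-0.011,0.003,0],[0.0,0,0,0,0],[0.0,0,0,0,0]]'
cat > look.py <<'E'
import sys
from h import *; from station import manip,snapshot
tag=sys.argv[1]
s=manip.sense()
rel(s,[.5229,-.1496,.27],np.radians(11.3))
for n in ['top','scene']:
    d=snapshot(n); cv2.imwrite(f'pics/{n}_{tag}.png',d['image']); P=cloud(d); im=d['image']; ok=d['range_z']>0
    hsv=cv2.cvtColor(im,cv2.COLOR_BGR2HSV)
    blue=(hsv[...,0]>100)&(hsv[...,0]<130)&(hsv[...,1]>120)&ok&(P[...,1]<.1)
    p=P[blue]
    # wall frame from this same view
    c0={'top':(536.0,-226.7),'scene':(540.8,-227.5)}[n]
    a=np.radians(11.3); e=np.array([np.cos(a),np.sin(a)]); nn=np.array([-e[1],e[0]])
    o=np.array(c0)/1000+.035*nn
    if len(p)<50: print(n,'few'); continue
    q=np.c_[(p[:,:2]-o)@e,(p[:,:2]-o)@nn,p[:,2]]
    for lo,hi in [(k,k+.03) for k in np.arange(0,.33,.03)]:
        k=q[(q[:,2]>lo)&(q[:,2]<hi)]
        if len(k)>20:
            sl=np.polyfit(k[:,0],k[:,1],1)[0]
            print(n,f'z {lo:.2f}-{hi:.2f} n{len(k)} x',np.percentile(k[:,0],[2,98]).round(4),'y',np.percentile(k[:,1],[2,50,98]).round(4),'slope',round(sl,3))
E
python3 look.py a
```

```text
t: 5.3
tcp_pos: [0.4905, -0.097, 0.2687]
tool_rot: [-0.069, 0.705, 0.07, 0.703]
force: [0.4, -0.2, -2.3]
finger_gap: 0.182
t: 5.8
tcp_pos: [0.522, -0.1502, 0.2693]
tool_rot: [-0.069, 0.705, 0.07, 0.703]
force: [-0.5, -0.0, -2.3]
finger_gap: 0.177
t 5.8 tcp [ 0.522  -0.1502  0.2693] gap 0.177 F [-0.5 -0.  -2.3] shift [-0.0007  0.0005  0.001 ] world yaw err -0.0 turn about x 0.0
[[-0.003 -0.196  0.981]
 [ 0.002  0.981  0.196]
 [-1.     0.003 -0.002]]
top z 0.09-0.12 n179 x [-0.0525  0.048 ] y [0.051  0.0518 0.0526] slope 0.0
top z 0.12-0.15 n233 x [-0.0539  0.0495] y [0.051  0.0518 0.0526] slope -0.002
top z 0.15-0.18 n355 x [-0.0534  0.0484] y [0.051  0.0517 0.0525] slope 0.001
top z 0.18-0.21 n367 x [-0.0529  0.0493] y [0.051  0.0517 0.0524] slope -0.0
top z 0.21-0.24 n330 x [-0.0539  0.0497] y [0.051  0.0517 0.0524] slope -0.0
top z 0.24-0.27 n259 x [-0.0543  0.0499] y [0.051  0.0517 0.0525] slope -0.0
top z 0.27-0.30 n471 x [-0.0526  0.0497] y [0.0508 0.0517 0.0524] slope -0.001
top z 0.30-0.33 n655 x [-0.0538  0.0504] y [0.037  0.0452 0.0614] slope -0.003
top z 0.33-0.36 n23 x [-0.0158  0.0178] y [0.0628 0.0642 0.0715] slope -0.018
scene z 0.09-0.12 n40 x [0.0465 0.0507] y [0.0369 0.0436 0.0496] slope 0.184
scene z 0.12-0.15 n48 x [0.047  0.0506] y [0.0371 0.0438 0.0501] slope -0.802
scene z 0.15-0.18 n57 x [0.0474 0.0513] y [0.0368 0.0432 0.0504] slope -0.87
scene z 0.18-0.21 n61 x [0.0473 0.051 ] y [0.0372 0.0439 0.051 ] slope -0.766
scene z 0.21-0.24 n70 x [0.0464 0.0511] y [0.0375 0.0447 0.0513] slope -1.057
scene z 0.24-0.27 n73 x [0.0324 0.0517] y [0.0376 0.0445 0.0515] slope -0.417
scene z 0.27-0.30 n144 x [-0.0232  0.0509] y [0.0361 0.044  0.0515] slope 0.03
scene z 0.30-0.33 n212 x [-0.033   0.0494] y [0.0364 0.0438 0.0509] slope 0.005
```

View pics/scene_a.png

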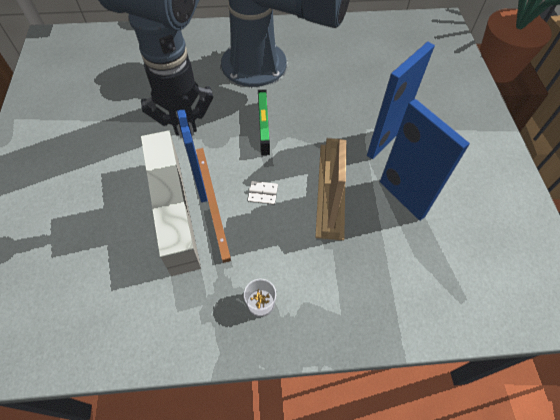

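View pics/top_a.png

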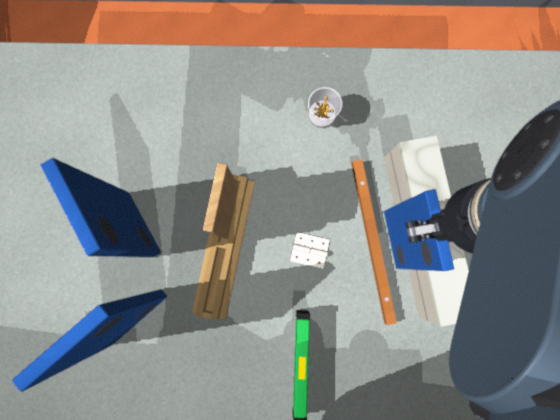

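Both views put the door upright, square to the wall and at the middle. Its strip-side face is at y≈0.0517, almost on the strip face (0.052), so I back off 3 mm and lower it.

```bash
python3 -m crank '[[0.0,0,-0.003,0,0],[0.0,0.02,0,0,0],[0.0,0.02,0,0,0],[0.0,0.02,0,0,0],[0.0,0.015,0,0,0]]'; python3 -m crank '[[0.0,0.005,0,0,0],[0.0,0.003,0,0,0],[0.0,0.002,0,0,0],[0.0,0.001,0,0,0],[0.0,0,0,0,0]]'; python3 look.py b
```

```text
t: 6.4
tcp_pos: [0.5233, -0.1535, 0.1945]
tool_rot: [-0.07, 0.704, 0.07, 0.703]
force: [-0.4, -0.3, -3.1]
finger_gap: 0.177
t: 6.9
tcp_pos: [0.5242, -0.1544, 0.1849]
tool_rot: [-0.07, 0.703, 0.069, 0.704]
force: [-0.8, -0.1, -1.9]
finger_gap: 0.179
t 6.9 tcp [ 0.5242 -0.1544  0.1849] gap 0.179 F [-0.8 -0.1 -1.9] shift [-0.0851  0.0049 -0.0002] world yaw err -0.0002 turn about x 0.0002
[[ 0.001 -0.196  0.981]
 [-0.001  0.981  0.196]
 [-1.    -0.001  0.001]]
top z 0.00-0.03 n81 x [-0.0516  0.0495] y [0.0457 0.0467 0.0474] slope -0.002
top z 0.03-0.06 n178 x [-0.0526  0.0513] y [0.046  0.0469 0.0476] slope -0.001
top z 0.06-0.09 n220 x [-0.0518  0.0502] y [0.0462 0.047  0.0476] slope -0.0
top z 0.09-0.12 n194 x [-0.0533  0.0515] y [0.0463 0.0471 0.0478] slope -0.001
top z 0.12-0.15 n228 x [-0.052   0.0506] y [0.0463 0.0471 0.0479] slope -0.0
top z 0.15-0.18 n191 x [-0.0523  0.0514] y [0.0465 0.0472 0.0479] slope -0.002
top z 0.18-0.21 n290 x [-0.0532  0.0512] y [0.0466 0.0473 0.0479] slope -0.001
top z 0.21-0.24 n527 x [-0.0529  0.0517] y [0.0327 0.0417 0.048 ] slope 0.002
top z 0.27-0.30 n30 x [-0.0156  0.0196] y [0.0586 0.0998 0.1036] slope -0.011
scene z 0.00-0.03 n25 x [0.0494 0.0524] y [0.0314 0.038  0.0442] slope -1.468
scene z 0.03-0.06 n43 x [0.0489 0.0523] y [0.0313 0.0379 0.0451] slope -0.589
scene z 0.06-0.09 n48 x [0.0201 0.0522] y [0.0317 0.0394 0.046 ] slope -0.221
scene z 0.09-0.12 n49 x [0.0038 0.0524] y [0.0323 0.0392 0.0462] slope -0.159
scene z 0.12-0.15 n55 x [-0.0101  0.0528] y [0.0324 0.0401 0.0464] slope -0.137
scene z 0.15-0.18 n63 x [0.0216 0.0525] y [0.0326 0.0398 0.0465] slope -0.253
scene z 0.18-0.21 n65 x [0.0103 0.0523] y [0.0327 0.0397 0.0467] slope -0.197
scene z 0.21-0.24 n235 x [-0.0275  0.051 ] y [0.0314 0.0389 0.0463] slope 0.016
```

View pics/top_b.png

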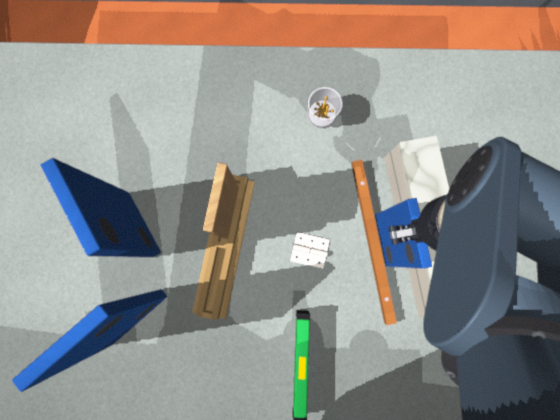

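Door sits about 5 mm above the bench with a 5 mm gap to the strip. I shift 3 mm towards the strip and creep down to contact.

```bash
python3 -m crank '[[0.0,0.001,0.003,0,0],[0.0,0.002,0,0,0],[0.0,0.001,0,0,0],[0.0,0,0,0,0],[0,0,0,0,0]]'; python3 -m crank '[[0.0,0.001,0,0,0],[0.0,0.0,0,0,0],[0.0,0,0,0,0]]';  python3 - <<'E'
from h import *; from station import manip
rel(manip.sense(),[.5229,-.1496,.1787],np.radians(11.3))
E
```

```text
t: 7.5
tcp_pos: [0.5232, -0.1513, 0.1802]
tool_rot: [-0.07, 0.704, 0.07, 0.704]
force: [1.0, -0.5, -2.7]
finger_gap: 0.179
t: 7.8
tcp_pos: [0.5232, -0.1514, 0.1793]
tool_rot: [-0.07, 0.704, 0.07, 0.704]
force: [0.3, -0.1, -2.0]
finger_gap: 0.178
t 7.8 tcp [ 0.5232 -0.1514  0.1793] gap 0.178 F [ 0.3 -0.1 -2. ] shift [0.0006 0.0018 0.    ] world yaw err -0.0 turn about x 0.0
[[-0.    -0.196  0.981]
 [-0.     0.981  0.196]
 [-1.     0.    -0.   ]]
```

```bash
python3 -m crank '[[0.0,0.001,0,0,0],[0.0,0.0,0,0,0],[0.0,0,0,0,0]]';  python3 -m crank '[[0.0,0.001,0,0,0],[0.0,0.0,0,0,0],[0.0,0,0,0,0]]'; python3 look.py c
```

```text
t: 8.1
tcp_pos: [0.5234, -0.1515, 0.1788]
tool_rot: [-0.07, 0.703, 0.069, 0.704]
force: [-1.0, -0.6, 2.5]
finger_gap: 0.174
t: 8.4
tcp_pos: [0.5234, -0.1516, 0.1787]
tool_rot: [-0.07, 0.703, 0.069, 0.704]
force: [-3.2, 0.5, 8.8]
finger_gap: 0.18
t 8.4 tcp [ 0.5234 -0.1516  0.1787] gap 0.18 F [-3.2  0.5  8.8] shift [-0.0913  0.002  -0.0001] world yaw err -0.0002 turn about x 0.0002
[[ 0.001 -0.196  0.981]
 [-0.001  0.981  0.196]
 [-1.    -0.001  0.001]]
top z 0.00-0.03 n34 x [-0.0509  0.0514] y [0.0491 0.0499 0.0503] slope 0.001
top z 0.03-0.06 n172 x [-0.0537  0.0515] y [0.0491 0.05   0.0509] slope -0.004
top z 0.06-0.09 n200 x [-0.0517  0.0502] y [0.0492 0.05   0.0507] slope 0.0
top z 0.09-0.12 n188 x [-0.0527  0.0513] y [0.0494 0.0501 0.0507] slope 0.005
top z 0.12-0.15 n225 x [-0.0522  0.051 ] y [0.0494 0.0501 0.0509] slope 0.0
top z 0.15-0.18 n178 x [-0.0534  0.0513] y [0.0493 0.0501 0.051 ] slope -0.001
top z 0.18-0.21 n313 x [-0.0524  0.0509] y [0.046  0.0502 0.0509] slope 0.002
top z 0.21-0.24 n435 x [-0.053   0.0515] y [0.0352 0.0434 0.0637] slope 0.001
top z 0.27-0.30 n25 x [-0.0164  0.0172] y [0.0615 0.1014 0.1068] slope 0.379
scene z 0.00-0.03 n34 x [-0.008   0.0523] y [0.0343 0.0413 0.1104] slope -1.136
scene z 0.03-0.06 n40 x [0.0487 0.0517] y [0.0349 0.0417 0.0478] slope -0.544
scene z 0.06-0.09 n44 x [0.0485 0.0526] y [0.0351 0.0413 0.0487] slope -0.766
scene z 0.09-0.12 n51 x [0.0313 0.0525] y [0.0352 0.0427 0.0493] slope -0.373
scene z 0.12-0.15 n55 x [0.0163 0.0522] y [0.0353 0.0425 0.0494] slope -0.202
scene z 0.15-0.18 n61 x [0.0137 0.0525] y [0.0353 0.0422 0.0494] slope -0.163
scene z 0.18-0.21 n189 x [-0.0264  0.0519] y [0.0343 0.0423 0.0495] slope 0.015
scene z 0.21-0.24 n92 x [-0.0228  0.0518] y [0.0345 0.0414 0.0486] slope 0.004
```

Foot is on the bench (8.8 N contact) with a 2 mm gap to the strip. I'll ease the jaws to a 30 mm cage and walk the top over towards the wall so both fingers control the tilt.

```bash
python3 -m crank '[[0.03,0,0,0,0],[0.03,0,0,0,0],[0.03,-0.002,0,0,0],[0.03,-0.003,0,0,0],[0.03,0,0,0,0]]'; python3 -m crank '[[0.03,0,-0.004,0,0],[0.03,0,-0.004,0,0],[0.03,0,-0.004,0,0],[0.03,0,-0.004,0,0],[0.03,0,-0.004,0,0]]'; python3 look.py d
```

```text
t: 9.0
tcp_pos: [0.5236, -0.1515, 0.1826]
tool_rot: [-0.07, 0.703, 0.07, 0.704]
force: [0.2, 0.7, 0.8]
finger_gap: 0.354
t: 9.5
tcp_pos: [0.5272, -0.1714, 0.1822]
tool_rot: [-0.07, 0.704, 0.07, 0.704]
force: [0.2, -0.4, -0.2]
finger_gap: 0.351
t 9.5 tcp [ 0.5272 -0.1714  0.1822] gap 0.351 F [ 0.2 -0.4 -0.2] shift [-0.0878  0.0223  0.    ] world yaw err 0.0001 turn about x -0.0001
[[-0.    -0.196  0.981]
 [-0.     0.981  0.196]
 [-1.    -0.    -0.   ]]
top z 0.00-0.03 n96 x [-0.0508  0.0527] y [0.0458 0.0477 0.0487] slope -0.017
top z 0.03-0.06 n218 x [-0.0538  0.0513] y [0.0449 0.0465 0.0481] slope -0.003
top z 0.06-0.09 n308 x [-0.0507  0.0504] y [0.0429 0.0443 0.0457] slope 0.004
top z 0.09-0.12 n350 x [-0.0507  0.05  ] y [0.0409 0.0423 0.0436] slope 0.003
top z 0.12-0.15 n332 x [-0.0514  0.0511] y [0.0388 0.0404 0.0418] slope 0.002
top z 0.15-0.18 n209 x [-0.0537  0.0516] y [0.037  0.0384 0.0398] slope -0.001
top z 0.18-0.21 n409 x [-0.0529  0.0516] y [0.0232 0.0362 0.0376] slope -0.003
top z 0.21-0.24 n444 x [-0.0529  0.0506] y [0.0207 0.0289 0.0449] slope 0.001
top z 0.27-0.30 n21 x [-0.011   0.0144] y [0.0709 0.0875 0.0882] slope 0.206
scene z 0.00-0.03 n48 x [-0.02    0.0525] y [0.033  0.0427 0.0469] slope -0.117
scene z 0.03-0.06 n70 x [-0.0333  0.0524] y [0.0303 0.0423 0.0459] slope -0.112
scene z 0.06-0.09 n83 x [-0.0463  0.0525] y [0.0284 0.0411 0.0435] slope -0.089
scene z 0.09-0.12 n94 x [-0.0451  0.0522] y [0.0267 0.0392 0.0414] slope -0.083
scene z 0.12-0.15 n92 x [-0.0245  0.0519] y [0.024  0.0366 0.039 ] slope -0.114
scene z 0.15-0.18 n90 x [-0.006   0.0522] y [0.0223 0.0329 0.0367] slope -0.155
scene z 0.18-0.21 n231 x [-0.0296  0.0514] y [0.018  0.0265 0.0343] slope -0.004
scene z 0.21-0.24 n90 x [-0.0269  0.0507] y [0.0184 0.026  0.0327] slope 0.042
```

View pics/scene_d.png

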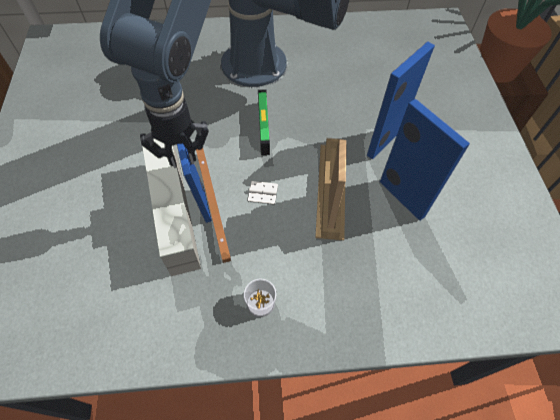

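The door is tilted about 4° and the foot hasn't moved, so I continue.

```bash
python3 -m crank '[[0.03,0,-0.004,0,0],[0.03,0,-0.004,0,0],[0.03,0,-0.004,0,0],[0.03,0,-0.004,0,0],[0.03,0,-0.004,0,0]]'; python3 -m crank '[[0.03,0,-0.004,0,0],[0.03,0,-0.004,0,0],[0.03,0,-0.003,0,0],[0.03,0,0,0,0],[0.03,0,0,0,0]]'; python3 look.py e
```

```text
t: 10.1
tcp_pos: [0.5312, -0.1909, 0.1823]
tool_rot: [-0.07, 0.704, 0.07, 0.704]
force: [-0.0, -0.2, -0.1]
finger_gap: 0.351
t: 10.6
tcp_pos: [0.5332, -0.2014, 0.1823]
tool_rot: [-0.07, 0.704, 0.07, 0.704]
force: [-0.6, 0.2, 1.0]
finger_gap: 0.349
t 10.6 tcp [ 0.5332 -0.2014  0.1823] gap 0.349 F [-0.6  0.2  1. ] shift [-0.0877  0.0528  0.    ] world yaw err 0.0001 turn about x -0.0001
[[ 0.    -0.196  0.981]
 [ 0.     0.981  0.196]
 [-1.     0.     0.   ]]
top z 0.00-0.03 n233 x [-0.0515  0.052 ] y [0.041  0.044  0.0464] slope -0.005
top z 0.03-0.06 n358 x [-0.0535  0.0513] y [0.033  0.0379 0.0422] slope -0.01
top z 0.06-0.09 n501 x [-0.0521  0.0509] y [0.0246 0.0289 0.0339] slope 0.009
top z 0.09-0.12 n591 x [-0.0513  0.0507] y [0.0163 0.0207 0.0254] slope 0.001
top z 0.12-0.15 n664 x [-0.0522  0.0507] y [0.0083 0.0123 0.017 ] slope -0.001
top z 0.15-0.18 n339 x [-0.0534  0.0519] y [-0.0009  0.004   0.0086] slope 0.001
top z 0.18-0.21 n918 x [-0.0527  0.0512] y [-0.0214 -0.0064  0.0001] slope 0.007
top z 0.24-0.27 n26 x [-0.0151  0.0187] y [0.014  0.0165 0.0179] slope 0.001
top z 0.27-0.30 n32 x [-0.0154  0.0188] y [0.0119 0.0539 0.0577] slope 0.266
scene z 0.00-0.03 n116 x [-0.0508  0.0522] y [0.0295 0.0423 0.0458] slope -0.059
scene z 0.03-0.06 n140 x [-0.0521  0.0518] y [0.0205 0.0347 0.0403] slope -0.077
scene z 0.06-0.09 n188 x [-0.0498  0.0521] y [0.0138 0.0266 0.0318] slope -0.056
scene z 0.09-0.12 n203 x [-0.0486  0.0518] y [0.0049 0.0183 0.0235] slope -0.054
scene z 0.12-0.15 n194 x [-0.0393  0.052 ] y [-0.0024  0.0103  0.0151] slope -0.08
scene z 0.15-0.18 n187 x [-0.0158  0.052 ] y [-0.0109  0.0012  0.007 ] slope -0.084
scene z 0.18-0.21 n430 x [-0.038   0.0514] y [-0.0221 -0.0107 -0.0015] slope -0.009
```

View pics/scene_e.png

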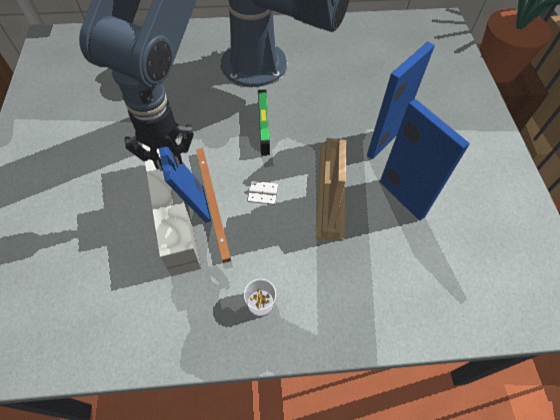

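About 15.6° now, still carried by the wall-side finger. 8 mm more.

```bash
python3 -m crank '[[0.03,0,-0.003,0,0],[0.03,0,-0.003,0,0],[0.03,0,-0.003,0,0],[0.03,0,0,0,0],[0.03,0,0,0,0]]'; python3 look.py f
```

```text
t: 11.2
tcp_pos: [0.535, -0.2102, 0.1823]
tool_rot: [-0.07, 0.704, 0.07, 0.704]
force: [0.3, 0.8, 0.2]
finger_gap: 0.352
t 11.2 tcp [ 0.535  -0.2102  0.1823] gap 0.352 F [0.3 0.8 0.2] shift [-0.0877  0.0618  0.    ] world yaw err 0.0001 turn about x -0.0001
[[-0.    -0.196  0.981]
 [ 0.     0.981  0.196]
 [-1.     0.    -0.   ]]
top z 0.00-0.03 n245 x [-0.0519  0.0519] y [0.0408 0.0439 0.0465] slope -0.004
top z 0.03-0.06 n371 x [-0.0527  0.0515] y [0.0322 0.0371 0.0417] slope -0.015
top z 0.06-0.09 n529 x [-0.052   0.0511] y [0.0228 0.0274 0.0324] slope 0.006
top z 0.09-0.12 n617 x [-0.0525  0.0506] y [0.0136 0.0183 0.0233] slope 0.003
top z 0.12-0.15 n698 x [-0.0522  0.0506] y [0.0046 0.0094 0.0143] slope -0.003
top z 0.15-0.18 n434 x [-0.0531  0.0515] y [-0.0047  0.0013  0.0054] slope -0.007
top z 0.18-0.21 n932 x [-0.0526  0.0513] y [-0.026  -0.0108 -0.0044] slope 0.003
top z 0.24-0.27 n26 x [-0.0151  0.0186] y [0.0046 0.0075 0.0089] slope 0.02
top z 0.27-0.30 n29 x [-0.0111  0.0143] y [0.031  0.0474 0.0485] slope 0.113
scene z 0.00-0.03 n120 x [-0.0523  0.0514] y [0.0296 0.0422 0.0457] slope -0.058
scene z 0.03-0.06 n144 x [-0.0529  0.0518] y [0.0214 0.0341 0.04  ] slope -0.085
scene z 0.06-0.09 n201 x [-0.0504  0.0522] y [0.011  0.0249 0.0306] slope -0.063
scene z 0.09-0.12 n218 x [-0.0495  0.0518] y [0.0031 0.0161 0.0215] slope -0.061
scene z 0.12-0.15 n227 x [-0.05    0.0518] y [-0.0058  0.0074  0.0124] slope -0.069
scene z 0.15-0.18 n176 x [-0.0109  0.0521] y [-0.0162 -0.0025  0.0033] slope -0.141
scene z 0.18-0.21 n404 x [-0.0344  0.0512] y [-0.0259 -0.0154 -0.0058] slope 0.005
```

Tilt is 16.8° and the last step moved the fingers more than the board, so the board is on the wall edge. I open wide and withdraw straight up.

```bash
python3 -m crank '[[0.065,0,0,0,0],[0.065,0,0,0,0],[0.065,0,0,0,0],[0.065,0,0,0,0],[0.065,-0.005,0,0,0]]'; python3 -m crank '[[0.065,-0.01,0,0,0],[0.065,-0.02,0,0,0],[0.065,-0.03,0,0,0],[0.065,-0.04,0,0,0],[0.065,-0.03,0,0,0]]'; python3 -m crank '[[0.065,0,0,0,0],[0.065,0,0,0,0],[0.065,0,0,0,0]]'; python3 look.py g
```

```text
t: 11.8
tcp_pos: [0.5345, -0.2098, 0.1869]
tool_rot: [-0.069, 0.704, 0.07, 0.703]
force: [-0.5, 0.2, -0.3]
finger_gap: 0.762
t: 12.3
tcp_pos: [0.5355, -0.2104, 0.3206]
tool_rot: [-0.07, 0.703, 0.069, 0.705]
force: [0.4, -0.2, -0.3]
finger_gap: 0.763
t: 12.6
tcp_pos: [0.5342, -0.2097, 0.3165]
tool_rot: [-0.069, 0.704, 0.07, 0.703]
force: [0.1, 1.0, -0.3]
finger_gap: 0.76
t 12.6 tcp [ 0.5342 -0.2097  0.3165] gap 0.76 F [ 0.1  1.  -0.3] shift [0.0466 0.061  0.0007] world yaw err -0.0001 turn about x 0.0001
[[-0.002 -0.196  0.981]
 [ 0.001  0.981  0.196]
 [-1.     0.002 -0.002]]
top z 0.00-0.03 n249 x [-0.0516  0.052 ] y [0.0406 0.0438 0.0465] slope -0.005
top z 0.03-0.06 n371 x [-0.0526  0.0515] y [0.032  0.0372 0.0418] slope -0.015
top z 0.06-0.09 n527 x [-0.0522  0.0512] y [0.0228 0.0274 0.0323] slope 0.004
top z 0.09-0.12 n615 x [-0.0524  0.0508] y [0.0137 0.0184 0.0233] slope 0.0
top z 0.12-0.15 n695 x [-0.052   0.0508] y [0.0047 0.0094 0.0141] slope -0.003
top z 0.15-0.18 n590 x [-0.0526  0.051 ] y [-0.0048  0.0002  0.0052] slope -0.001
top z 0.18-0.21 n1351 x [-0.0521  0.0506] y [-0.0261 -0.0111 -0.0043] slope 0.001
scene z 0.00-0.03 n122 x [-0.0509  0.0516] y [0.0297 0.0421 0.0456] slope -0.051
scene z 0.03-0.06 n144 x [-0.0517  0.0522] y [0.0214 0.0339 0.0399] slope -0.072
scene z 0.06-0.09 n196 x [-0.0504  0.0517] y [0.0111 0.025  0.0305] slope -0.058
scene z 0.09-0.12 n223 x [-0.0512  0.0518] y [0.0031 0.0161 0.022 ] slope -0.056
scene z 0.12-0.15 n229 x [-0.05    0.0522] y [-0.0058  0.007   0.0124] slope -0.057
scene z 0.15-0.18 n210 x [-0.0419  0.0519] y [-0.0156 -0.0029  0.0034] slope -0.074
scene z 0.18-0.21 n471 x [-0.0507  0.0516] y [-0.026  -0.0151 -0.006 ] slope -0.006
```

View pics/scene_g.png

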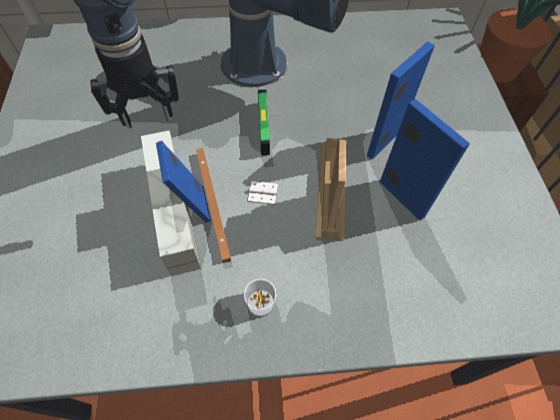

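View pics/top_g.png

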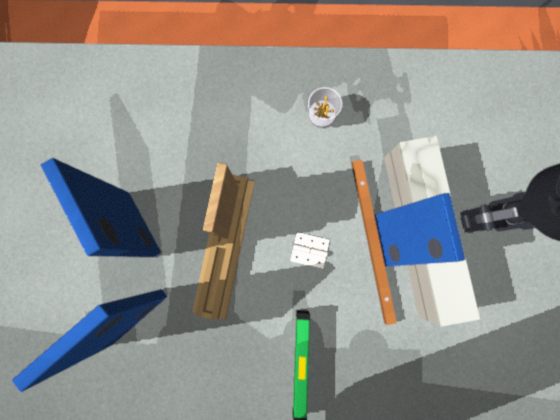

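Both views show the door released, leaning square against the wall at mid-length. In the top view it is at (420,230). The plywood (220,197) and the pot (323,107) are where they started, and the board's pose is the same before and after release. I'm handing in.

```bash
python3 -c "
from station import manip
print(manip.sense()['t']); print(manip.sign_off())"
```

```text
12.7
the job is handed in; nothing more can be done
None
```

The blue door is now leaning on the low wall, released, and I handed the job in at t = 12.7 s. I pinched its top edge, lifted it out, turned it square to the wall and set it upright by the strip. Then I eased the top over onto the wall edge inside a 30 mm jaw opening and withdrew straight up.

**Last checks, both cameras, wall frame:**

| Check | Measured | Limit |
|---|---|---|
| Foot centre, y | about 0.042 m (2–3 mm off the strip) | 0.032 to 0.052 m |
| Position along wall, x | about 0 | within 0.04 m |
| Lean | about 17° (0.295 rad) | 0.16 to 0.44 rad |
| Squareness | under 0.02 rad | under 0.18 rad |

- **Stability:** the door did not move beyond noise (under 1 mm) between the last pictures before and after release. The gripper is clear above it.
- **Things left alone:** by eye, the plywood board and the pot look unmoved.
- **Disagreement:** the two fixed cameras differed by about 5 mm along world x. I measured the door against the wall within each view, so this does not affect the result.
- **Not measured:** I could not measure the contact force on the wall; I inferred contact from the lean and from the board holding still.

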